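Close the pellet-die clamp and wind its wing nut home

ROBOT

A 6-joint arm with a two-finger parallel gripper is mounted at the origin on a cart in front of the work surface, level with it; the furniture and walls round the work are solid. World frame = base frame: x ahead of the robot, y to its left, z up, the work surface at z = 0. Lengths are in mm, angles in degrees, forces in N, time in s.
With the tool pointing down it reaches from about 300 to 850 mm from the base axis. Payload 4.2 kg.
Tool frame: the origin (TCP) lies between the finger pads; the fingertips stand 14 mm ahead of it and the grasp point (between the pads) lies 5 mm behind it (env.finger_overhang is the distance from the TCP to the fingertips, in mm); z points along the fingers, y is the line along which they close (so a half turn about z gives the same grasp; the last joint's range is limited). The gripper opens to 91 mm and grips with 3 to 60 N. Pads are 32 mm wide; open, the fingers measure 118 mm over their backs; the gripper's body (76 mm by 178 mm) begins 60 mm behind the grasp point.
Start: joints at [-69.328, 18.312, 89.639, -0, 72.044, -1.146], TCP at [213.711, -533.829, 191.176] pointing down, gripper open.
Joint ranges: [-177.97, 177.97], [-48.28, 115.42], [12.27, 149.76], [-77.06, 257.06], [2.81, 150.46], [-146.56, 146.56]. Speed limits (degrees/s): [147.25, 147.25, 180, 180, 180, 180].

INTERFACE

Orientations are given as [roll, pitch, yaw] about the fixed x, y, z axes, in that order (R = Rz(yaw) Ry(pitch) Rx(roll)).
In Python, from workcell import status, cams, env, finder gives the robot as it stands.
- The arm moves only by the tool apply_moves, never from a script. Its argument "increments" is a list of rows, each a list of 7 numbers: the opening, from -1 (shut) to 1 (fully open), then the shift along the world's x, y, z in m, then the turn, a rotation vector about the world's x, y, z in degrees. In form: [[gripper, x, y, z, ax, ay, az], ...]. A call has 1 to 5 rows; each row shifts and turns the commanded pose from where the row before left it; what a row does not reach is not made up. A row lasts 1/12 s, in which the tool goes at most 41.7 mm and 7.16 degrees, less where a joint would pass 70% of its speed; a pose out of reach is approached as far as the arm can. A call with a gripper value outside its range is refused whole. The fingers move at their own pace and stop on an object; "newtons" is the grip in N (left out, the last holds). Time passes only in rows, so rows that do not move let the fingers close. It gives the time, the measured TCP pose, the force, the opening and the grip force at its end, in the units of the state.
- status.state(): the state, without advancing time (a new reading comes with each control period).
- cams.grab_frame(name): name is "side" or "top" or "wrist"; returns a dict with "color" (480x640x3 uint8, red, green, blue), "intrinsics" (3x3 intrinsics, pixels), "k1" (the pictures are not rectified: a ray, as slopes to the right and down, at radius r is drawn at 1 + k1 r^2 times it, then the intrinsics apply), "R" (3x3) and "t" (3): a world point X has camera coordinates R X + t. Camera axes: x right, y down, z forward; pixel columns grow to the right and rows downward; lengths in mm; the calibration is good to about 2 mm. A picture is of the moment at which its call begins. There is no depth.
- env.job_done(): hands the job in; it is judged then, once.
Trained networks look in the newest picture that a camera, given by its name, has taken for a name from the list of things; names that differ only in an ending like _2 or _b are one class to them, and where a whole thing is asked for, a point or a joint stands for the part that bears it (a point fixed in the world has none). Each returns a list of dicts, best first, with "score" (0 to 1); they miss things now and then, are a little off and sometimes report something else, mostly with a low value. They report only what shows in the picture. A call takes as long as a camera call. They do not tell look-alikes from the thing itself.
- finder.boxes_of(query, camera): "rect" ([left, top, width, height] in pixels, round what is visible of it).
- finder.trace(query, camera): "pixels" (480x640 bool, what is visible of it) and "rect" ([left, top, width, height] in pixels, round what is visible of it).
The state is a dict: "time_s": time; "qpos": joint angles; "qvel": joint speeds; "effort": joint torques, N m; "ee_pos": TCP position; "ee_rot": TCP orientation; "force": force on the tool from outside, world axes, zero at the start; "torque": the same for the moment, N m; "gripper_width": finger opening in mm; "gripper_force": force on a finger pad.
Only numpy, scipy, OpenCV 4.12 (cv2) and the standard library are available. Lean on these libraries where they do the work, as an engineer would, in place of code of your own. Each camera call takes 0.05 s, during which the arm holds its last target. There are 200 camera calls.

TASK

Using only pushes of the fingertips, swing the keeper arm of the pellet-die clamp shut over the die, so that its side slot takes the stud under the wing nut. Then wind the wing nut clockwise (seen from above) by repeated fingertip strokes on its wings until it is fully home on the keeper and turns no further. Grip nothing, do not force the nut, and leave the die in its seat and the things around the clamp where they are.

Things in the scene. Friction and masses are not known exactly. Their poses are not given: they have to be found in the camera images.
- clamp_base: Fixed grey-painted clamp: base plate 116 x 244 x 12 mm on the worktop, origin at the centre of its underside, long side along its y, z up. In its frame: stud at (0, -70) mm, keeper pivot at (0, +70) mm; in the middle the die's seat, a round recess 42 mm wide, floor at 7 mm height.
- back_plate (a point): Centre of the top edge of the upright grey back plate behind the stud: 6 mm thick, 110 mm wide, top 90 mm above the worktop; front face 38.5 mm behind (+x of the base) the stud's axis, so fingertips fit round the stud only at its right (-y), front (-x) and left (+y) sides.
- stud_top (a point): Top of the dark upright stud, 10 mm thick, 88 mm above the worktop, at (0, -70) mm in the base's frame.
- keeper (a joint): Angle of the keeper, a flat steel arm 26 mm wide, 8 mm thick (underside 42, top 50 mm up), that swings level about its pivot. 0 = shut: it lies along the base's -y, over the die, stud in its side slot, at the stop. Grows to 1.2 rad as it opens to the front (-x); starts 0.5 to 1.0. Stays where left (friction about 1 N at its handle). Its end is 157 mm from the pivot.
- keeper_handle (a point): Centre of the top of the keeper's upright black handle post, 12 to 15 mm thick, 70 mm from the pivot, standing from 50 to 85 mm above the worktop.
- keeper_pivot (a point): Point on the keeper's pivot axis, 50 mm above the worktop; a pin and collar stand up to 58 mm there.
- wing_nut: Steel wing nut on the stud. Origin on the stud's axis under its washer (26 mm across, 3 mm thick; rises and sinks, never turns). Hub 21 to 16 mm across, up to 18 mm above the origin. Two wings, half a turn apart, 5 to 6 mm thick, reach 33 mm from the axis, 10 to 27 mm above the origin. Sinks 5 mm a turn; home, the origin is 50.5 mm above the worktop, just on the keeper.
- nut_turn (a joint): Turn of the wing nut in rad, growing clockwise seen from above as it sinks: 10.0 = fully home, at its stop; starts between 1.5 and 4.0. 0 is an upper stop. At 0 the wings point along the base's y. Stays where it is left; friction about 0.03 N m (1.3 N at the wings).
- wing_tip (a point): Tip of one of the two equal wings, 33 mm from the stud's axis, 18 mm above the nut's origin; its own y axis points outwards along the wing, its z is up.
- pellet_die: Loose steel pellet die, a stepped round block 40 mm wide and 30 mm tall, in the seat under the keeper (top at 37 mm, clear of the keeper); origin at the centre of its underside. Must stay.
- die_plunger: Bystander: loose round steel plunger, 22 mm wide, 54 mm tall, standing; origin under its centre.
- crucible: Bystander: loose small grey crucible, 27 mm wide, 14 mm tall; origin under its centre.
- stopper: Bystander: loose red rubber stopper, 30 mm wide, 27 mm tall; origin under its centre.
There are look-alikes about, which are no part of the job. Leave any blue or green look-alike of the pellet_die alone.

How it is judged:
By the outcome, as a careful person would: the job done as asked, in the order asked, and still so for the second after the job is handed in, with the robot touching nothing.
It also fails if it takes over 58 s, if anything falls off the work surface, if the arm or the gripper's body presses on something with over 40 N, if the wrist force passes 120 N, or if a joint passes its speed limit or range.

## Working session

There is one attempt and no reset: what is moved stays moved. The work goes in short steps, Python scripts to look and compute and a tool call to move; the robot and the scene stay as the last step left them, time stands still between calls to the robot, and variables do not carry over. Pictures are saved under pics/ and viewed, at most 10 in all, crops included, and the job is handed in when it is done.

Besides the shell and the picture viewer there is one more tool, called in YAML: its name, and indented under it one key for each argument. apply_moves: Moves the arm, as the interface text tells. Its arguments: {"type":"object","properties":{"increments":{"type":"array","items":{"type":"array","items":{"type":"number"}}},"newtons":{"type":"number"}},"required":["increments"]}

```bash
mkdir -p pics
cat > h.py <<'E'
from workcell import status, cams, env, finder
import numpy as np, cv2
def save(n,f): cv2.imwrite(f,cams_last[n]['color'][:,:,::-1])
cams_last={}
def grab(n):
    cams_last[n]=cams.grab_frame(n); return cams_last[n]
def ray(c,px):
    K=np.array(c['intrinsics']);k=c['k1']
    d=np.array([(px[0]-K[0,2])/K[0,0],(px[1]-K[1,2])/K[1,1]]);u=d.copy()
    for _ in range(20): u=d/(1+k*(u@u))
    R=np.array(c['R']);t=np.array(c['t'])
    return -R.T@t, R.T@np.array([u[0],u[1],1])
def atz(c,px,z):
    o,d=ray(c,px); return o+d*(z-o[2])/d[2]
def proj(c,X):
    p=np.array(c['R'])@np.array(X,float)+np.array(c['t']);s=p[:2]/p[2];s=s*(1+c['k1']*(s@s));K=np.array(c['intrinsics'])
    return np.array([K[0,0]*s[0]+K[0,2],K[1,1]*s[1]+K[1,2]])
def tri(c1,p1,c2,p2):
    o1,d1=ray(c1,p1);o2,d2=ray(c2,p2)
    s=np.linalg.lstsq(np.c_[d1,-d2],o2-o1,rcond=None)[0]
    a=o1+s[0]*d1;b=o2+s[1]*d2; return (a+b)/2,np.linalg.norm(a-b)
E
python3 - <<'E'
from h import *
for n in ['top','side']:
    c=grab(n);save(n,f'pics/{n}0.png')
    print(n,np.round(-np.array(c['R']).T@c['t']),np.round(np.array(c['R'])[2],2),c['intrinsics'][0][0])
    for q in ['clamp_base','stud_top','keeper','keeper_handle','keeper_pivot','wing_nut','wing_tip','pellet_die','back_plate','die_plunger','crucible','stopper']:
        print(q,[(r['rect'],round(r['score'],2)) for r in finder.boxes_of(q,n)[:3]])
print(status.state())
E
```

```text
top [ 427. -230.  920.] [ 0.14  0.03 -0.99] 454.08073065379546
clamp_base [([277.8, 195.1, 128.4, 91.9], 0.72)]
stud_top [([275.5, 195.9, 135.8, 95.1], 0.92)]
keeper [([295.2, 214.0, 62.8, 77.4], 0.64)]
keeper_handle [([293.9, 214.6, 64.6, 75.9], 0.94)]
keeper_pivot [([299.9, 213.6, 60.0, 79.3], 0.63)]
wing_nut [([365.0, 221.9, 31.3, 15.0], 0.59)]
wing_tip [([362.7, 221.8, 31.2, 11.9], 0.46)]
pellet_die [([347.7, 158.9, 13.1, 23.3], 0.87), ([330.0, 216.7, 21.8, 19.6], 0.86), ([309.4, 296.7, 23.6, 19.6], 0.8)]
back_plate [([278.1, 193.7, 129.1, 98.6], 0.7)]
die_plunger [([409.2, 227.7, 12.9, 12.2], 0.52), ([279.4, 195.5, 126.6, 93.2], 0.16)]
crucible [([379.4, 279.0, 11.4, 15.0], 0.54)]
stopper [([379.1, 280.9, 13.4, 11.1], 0.34)]
side [ 580. -986.  442.] [-0.02  0.9  -0.44] 521.3804497483924
clamp_base [([238.1, 284.1, 13.8, 16.8], 0.66), ([238.7, 216.6, 122.9, 102.7], 0.62)]
stud_top [([242.1, 215.4, 120.5, 103.0], 0.83)]
keeper [([239.4, 216.0, 100.7, 38.7], 0.79)]
keeper_handle [([245.5, 217.5, 90.2, 38.6], 0.86), ([300.0, 288.2, 20.6, 41.9], 0.18)]
keeper_pivot [([241.3, 212.9, 9
[... 435 characters left out ...]
, 18.7, 23.0], 0.61)]
{'time_s': 1.3, 'qpos': array([-6.93285960e+01,  1.83116766e+01,  8.96408499e+01,  1.64750720e-03,
        7.20442795e+01, -1.14654705e+00]), 'qvel': array([-0.05098375, -0.0006303 , -0.00570786, -0.17408026, -0.03691407,
        0.02734277]), 'effort': array([-2.48351796e-03, -4.12353086e+01, -2.32229090e+01,  7.27873994e-02,
        3.77761724e-02, -9.11369710e-06]), 'ee_pos': array([ 213.70778755, -533.81109218,  191.16560911]), 'ee_rot': array([ 1.79996775e+02, -1.50307026e-03,  2.18174432e+01]), 'force': array([-0.29055932,  0.51414885,  1.34527827]), 'torque': array([ 0.0001431 ,  0.05153738, -0.00421726]), 'gripper_force': 0.0, 'gripper_width': 91.08279966413532}
```

View pics/top0.png

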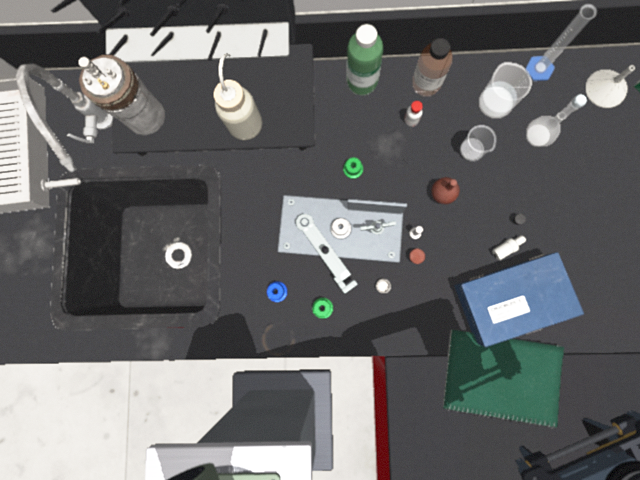

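View pics/side0.png

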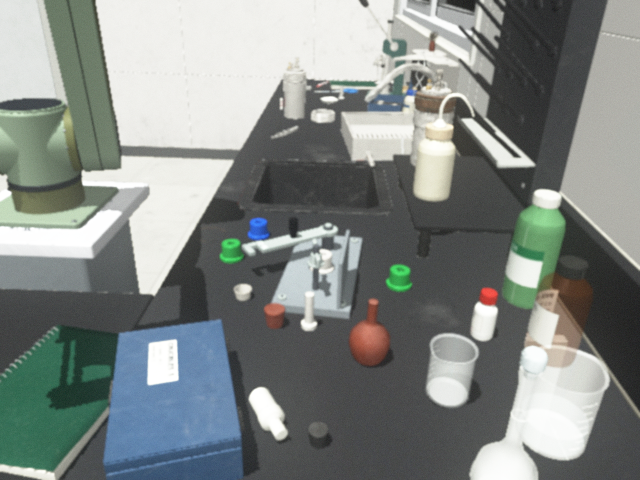

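Run:
```python
from h import *
c=grab('top');s=grab('side')
a=c['color'][180:330,255:435,::-1];b=s['color'][205:345,215:375,::-1]
a=cv2.resize(a,(480,400),interpolation=cv2.INTER_CUBIC);b=cv2.resize(b,(320*1,280),interpolation=cv2.INTER_CUBIC)
im=np.zeros((400,800,3),np.uint8);im[:,:480]=a;im[:280,480:]=b
cv2.imwrite('pics/z.png',im)
for p in [(282,196),(407,204),(402,263),(278,253)]: print(np.round(atz(c,p,12)))
print('pivot',atz(c,(304,221),58),'handle',atz(c,(325,250),85))
for n,p in dict(plunger=(416,232),stopper=(417,256),cruc=(384,286),bl=(277,291),gr=(322,308),gr2=(353,168)).items(): print(n,np.round(atz(c,p,20)))
```

```text
[ 637. -114.   12.]
[ 612. -367.   12.]
[ 493. -352.   12.]
[ 520. -104.   12.]
pivot [ 575.87443931 -161.48592315   58.        ] handle [ 515.6503799  -201.58323823   85.        ]
plunger [ 553. -381.   20.]
stopper [ 506. -381.   20.]
cruc [ 448. -313.   20.]
bl [ 444. -103.   20.]
gr [ 409. -191.   20.]
gr2 [ 689. -260.   20.]
```

View pics/z.png

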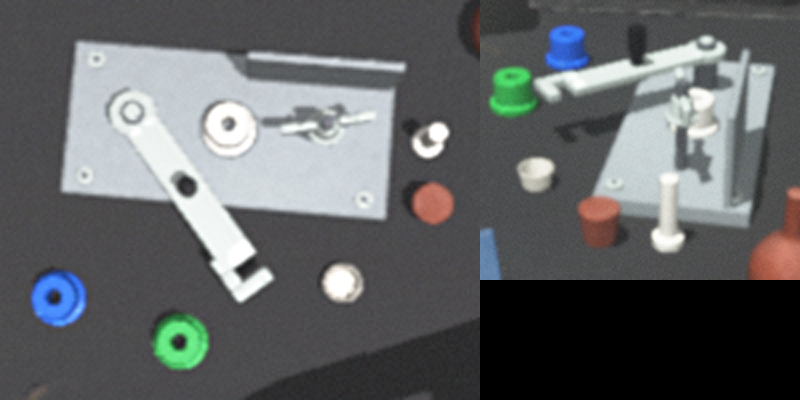

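apply_moves:
  increments:
    - [-1, 0.022, 0.028, 0, 0, 0, -2.3]
    - [-1, 0.022, 0.028, 0, 0, 0, -2.3]
    - [-1, 0.022, 0.028, 0, 0, 0, -2.3]
    - [-1, 0.022, 0.028, 0, 0, 0, -2.3]
    - [-1, 0.022, 0.028, 0, 0, 0, -2.3]

```text
time_s: 1.82
ee_pos: [324.4, -392.5, 191.2]
ee_rot: [180.0, -0.0, 10.2]
force: [0.4, -0.9, -0.5]
gripper_width: 60.6
gripper_force: 0.0
```

apply_moves:
  increments:
    - [-1, 0.022, 0.028, 0, 0, 0, -2.3]
    - [-1, 0.022, 0.028, 0, 0, 0, -2.3]
    - [-1, 0.022, 0.028, 0, 0, 0, -2.3]
    - [-1, 0.022, 0.028, 0, 0, 0, -2.3]
    - [-1, 0.022, 0.028, 0, 0, 0, -2.3]

```text
time_s: 2.23
ee_pos: [434.5, -252.3, 191.4]
ee_rot: [180.0, -0.0, -1.3]
force: [0.1, 0.0, -0.0]
gripper_width: 27.6
gripper_force: 0.0
```

apply_moves:
  increments:
    - [-1, 0.022, 0.028, 0, 0, 0, -2.3]
    - [-1, 0.022, 0.027, 0, 0, 0, -2.3]
    - [-1, 0, 0, 0, 0, 0, 0]

```text
time_s: 2.48
ee_pos: [481.1, -194.6, 191.2]
ee_rot: [-179.9, -0.1, -5.6]
force: [0.9, -0.9, 0.2]
gripper_width: 7.3
gripper_force: 0.0
```

Run:
```python
from h import *
c=grab('wrist');save('wrist','pics/w1.png')
print(np.round(-np.array(c['R']).T@c['t']),np.round(np.array(c['R'])[2],2))
s=status.state();print(s['time_s'],s['ee_pos'],s['ee_rot'],s['force'],s['torque'],s['gripper_width'])
```

```text
[ 554. -204.  383.] [-0.26  0.03 -0.96]
2.5333 [ 479.22556912 -196.71297921  191.12908841] [-1.79991613e+02 -2.08083793e-02 -5.50232158e+00] [-0.84602253 -0.44185095  0.4840197 ] [ 0.01033067  0.03103392 -0.00392689] 2.976914938662771
```

View pics/w1.png

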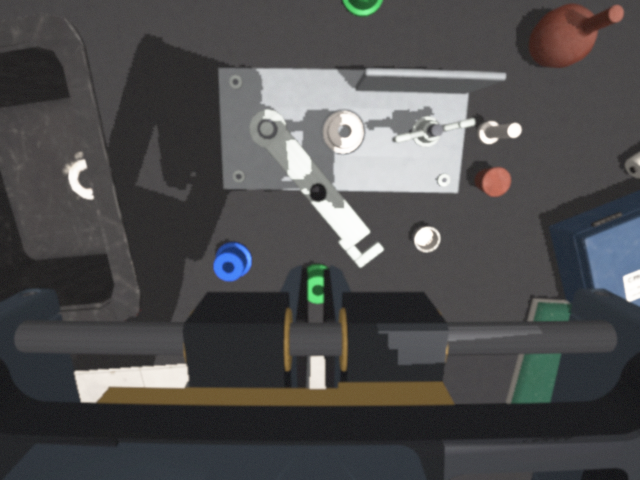

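Run:
```python
from h import *
c=grab('wrist')
P=lambda n,p,z:print(n,np.round(atz(c,p,z),1))
P('piv',(268,128),58);P('stud',(435,130),88);P('handle',(318,191),85);P('die',(344,132),37)
P('tipL',(397,138),78);P('tipR',(474,123),78)
P('c1',(219,69),12);P('c3',(459,193),12);P('c4',(222,190),12);P('end',(375,257),50)
t=grab('top');s=grab('side')
for X in [(558,-304,88),(575,-162,58)]: print(proj(t,X),proj(s,X),proj(c,X))
```

```text
piv [ 572.6 -165.9   58. ]
stud [ 557.1 -300.8   88. ]
handle [ 517.3 -204.1   85. ]
die [ 563.6 -232.9   37. ]
tipL [ 553.7 -272.6   78. ]
tipR [ 560.1 -336.3   78. ]
c1 [ 634.3 -120.3   12. ]
c3 [ 493.  -349.7   12. ]
c4 [ 519.3 -105.1   12. ]
end [ 444.2 -253.2   50. ]
[379.77669085 225.48326179] [313.64678519 246.73270613] [438.98812726 128.46080719]
[304.27402496 221.439005  ] [326.53787867 224.97943925] [263.19961545 125.63536462]
```

apply_moves:
  increments:
    - [-1, 0, -0.0015, -0.03, 0, 0, 0]
    - [-1, 0, -0.0015, -0.03, 0, 0, 0]
    - [-1, 0, -0.0015, -0.03, 0, 0, 0]
    - [-1, 0, -0.0015, -0.03, 0, 0, 0]
    - [-1, 0.008, -0.001, 0, 0, 0, 0]

```text
time_s: 3.1
ee_pos: [479.3, -205.2, 66.1]
ee_rot: [-179.8, 0.7, -5.9]
force: [-1.9, -0.0, -0.4]
gripper_width: 0.8
gripper_force: 0.0
```

apply_moves:
  increments:
    - [-1, 0.008, -0.004, 0, 0, 0, 0]
    - [-1, 0.008, -0.005, 0, 0, 0, 0]
    - [-1, 0.008, -0.005, 0, 0, 0, 0]
    - [-1, 0.008, -0.005, 0, 0, 0, 0]
    - [-1, 0.007, -0.004, 0, 0, 0, 0]

```text
time_s: 3.52
ee_pos: [526.8, -230.1, 72.7]
ee_rot: [179.9, -0.2, -5.8]
force: [-0.2, -1.0, 0.1]
gripper_width: 1.0
gripper_force: 0.0
```

apply_moves:
  increments:
    - [-1, 0.005, -0.002, 0, 0, 0, 0]
    - [-1, 0.004, 0, 0, 0, 0, 0]
    - [-1, 0.003, 0, 0, 0, 0, 0]
    - [-1, 0.002, 0, 0, 0, 0, 0]
    - [-1, 0.0, 0, 0, 0, 0, 0]

```text
time_s: 3.93
ee_pos: [538.9, -230.5, 71.1]
ee_rot: [-180.0, 0.0, -5.8]
force: [-0.1, -0.5, -0.1]
gripper_width: 0.6
gripper_force: 0.0
```

Run:
```python
from h import *
c=grab('wrist');t=grab('top')
s=status.state();print(s['time_s'],s['ee_pos'],s['force'],s['torque'])
im=np.hstack([c['color'][:330,150:550,::-1],cv2.resize(t['color'][190:280,280:420,::-1],(400,257))[:257].copy() if 0 else cv2.copyMakeBorder(cv2.resize(t['color'][180:290,280:410,::-1],(390,330)),0,0,0,10,0)])
cv2.imwrite('pics/w2.png',im)
```

```text
4.0333 [ 538.46438955 -230.55479708   71.12615013] [ 0.17907936 -0.1438918   0.50098375] [ 0.01465491  0.0465324  -0.02667233]
```

View pics/w2.png

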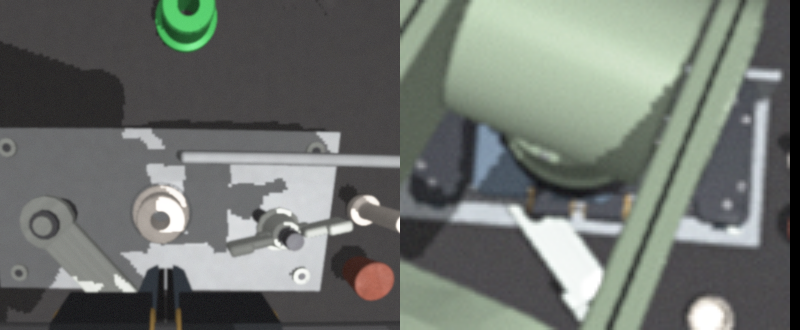

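apply_moves:
  increments:
    - [-1, 0, 0, 0.02, 0, 0, 0]
    - [-1, 0, 0, 0.03, 0, 0, 0]
    - [-1, -0.02, 0.005, 0.01, 0, 0, 0]
    - [-1, -0.035, 0.015, 0, 0, 0, 0]
    - [-1, -0.02, 0.01, 0, 0, 0, 0]

```text
time_s: 4.45
ee_pos: [461.1, -199.9, 131.7]
ee_rot: [-180.0, 0.1, -5.8]
force: [-0.7, 0.3, -0.5]
gripper_width: 0.4
gripper_force: 0.0
```

Run:
```python
from h import *
c=grab('wrist')
s=status.state();print(s['time_s'],s['ee_pos'],s['force'],s['torque'])
cv2.imwrite('pics/w3.png',c['color'][:400,:,::-1])
for q in ['keeper_handle','keeper']: print([(r['rect'],r['score']) for r in finder.boxes_of(q,'wrist')])
```

```text
4.5 [ 456.84376511 -197.63178209  131.1548356 ] [-4.01851936  3.06065435 -0.08471211] [0.15005934 0.33584307 0.05346836]
[([221.7, 74.4, 169.4, 193.3], 0.65)]
[([222.5, 74.6, 170.5, 194.4], 0.81)]
```

View pics/w3.png

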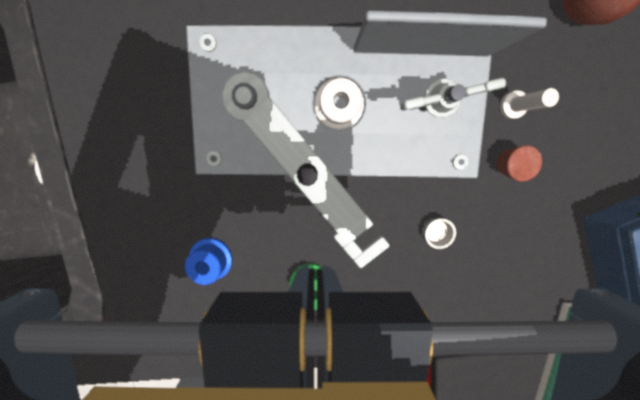

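Run:
```python
from h import *
c=grab('wrist')
h=atz(c,(308,175),85);p=atz(c,(246,96),58);e=atz(c,(361,252),50);print(h,p,e,atz(c,(456,93),88))
p=np.array([573,-165.]);r=h[:2]-p;a0=np.arctan2(r[1],r[0]);b=np.radians(-6.2);a1=np.arctan2(-np.cos(b),np.sin(b))
print(np.linalg.norm(r),np.degrees([a0,a1]))
pos=status.state()['ee_pos'];print(pos)
for d,A in [(45,a0)]+[(20,x) for x in np.linspace(a0,a1,11)]:
    u=np.array([np.cos(A),np.sin(A)]);tan=np.array([-u[1],u[0]])
    q=p+70*u-d*tan;print(np.round(q,1),np.round(q-pos[:2],1),'yaw',np.round(np.degrees(np.arctan2(tan[1],tan[0])),1));pos=q
```

```text
[ 518.55850725 -202.54935677   85.        ] [ 575.06588843 -164.60119062   58.        ] [ 451.75179805 -237.21900449   50.        ] [ 559.87519668 -299.01938656   88.        ]
66.13494028351629 [-145.40521537  -96.2       ]
[ 463.81820843 -200.89164139  131.69839229]
[ 489.8 -167.7] [26.  33.2] yaw -55.4
[ 504.  -188.3] [ 14.2 -20.6] yaw -55.4
[ 506.3 -194.1] [ 2.3 -5.8] yaw -50.5
[ 509.  -199.7] [ 2.7 -5.6] yaw -45.6
[ 512.2 -205.1] [ 3.2 -5.4] yaw -40.6
[ 515.9 -210.2] [ 3.7 -5.1] yaw -35.7
[ 520.  -214.9] [ 4.1 -4.7] yaw -30.8
[ 524.4 -219.2] [ 4.5 -4.4] yaw -25.9
[ 529.3 -223.2] [ 4.8 -4. ] yaw -21.0
[ 534.4 -226.7] [ 5.2 -3.5] yaw -16.0
[ 539.9 -229.8] [ 5.4 -3.1] yaw -11.1
[ 545.6 -232.4] [ 5.7 -2.6] yaw -6.2
```

apply_moves:
  increments:
    - [-1, 0.006, 0.008, 0, 0, 0, -7]
    - [-1, 0.006, 0.008, 0, 0, 0, -7]
    - [-1, 0.006, 0.008, 0, 0, 0, -7]
    - [-1, 0.006, 0.008, 0, 0, 0, -7]
    - [-1, 0.002, 0.001, 0, 0, 0, -7]

```text
time_s: 5.07
ee_pos: [491.8, -167.3, 131.0]
ee_rot: [-180.0, -0.0, -41.1]
force: [-0.5, 0.6, 0.5]
gripper_width: 0.7
gripper_force: 0.0
```

apply_moves:
  increments:
    - [-1, 0, 0, -0.015, 0, 0, -7]
    - [-1, 0, 0, -0.02, 0, 0, -7]
    - [-1, 0, 0, -0.02, 0, 0, 0]
    - [-1, 0, 0, -0.005, 0, 0, 0]
    - [-1, 0.0, 0, 0, 0, 0, 0]

```text
time_s: 5.48
ee_pos: [489.5, -167.8, 69.6]
ee_rot: [179.9, 0.2, -54.8]
force: [-0.6, -0.5, -0.7]
gripper_width: 0.6
gripper_force: 0.0
```

apply_moves:
  increments:
    - [-1, 0.005, -0.007, 0, 0, 0, 0]
    - [-1, 0.005, -0.007, 0, 0, 0, 0]
    - [-1, 0.004, -0.006, 0, 0, 0, 0]
    - [-1, 0.0023, -0.0058, 0, 0, 0, 4.9]
    - [-1, 0.0027, -0.0056, 0, 0, 0, 4.9]

```text
time_s: 5.9
ee_pos: [510.1, -200.6, 72.2]
ee_rot: [-180.0, -0.1, -44.8]
force: [0.4, 0.3, -0.2]
gripper_width: 0.6
gripper_force: 0.0
```

Run:
```python
from h import *
c=grab('wrist')
s=status.state();print(s['time_s'],s['ee_pos'],s['ee_rot'],s['force'],s['torque'])
cv2.imwrite('pics/w4.png',c['color'][:400,:,::-1])
```

```text
5.95 [ 510.87276875 -201.63900912   72.23837181] [-179.95128219   -0.22307042  -44.63039677] [ 0.07861004 -0.8105632  -0.12004272] [ 0.03678241 -0.02631142 -0.01909744]
```

View pics/w4.png

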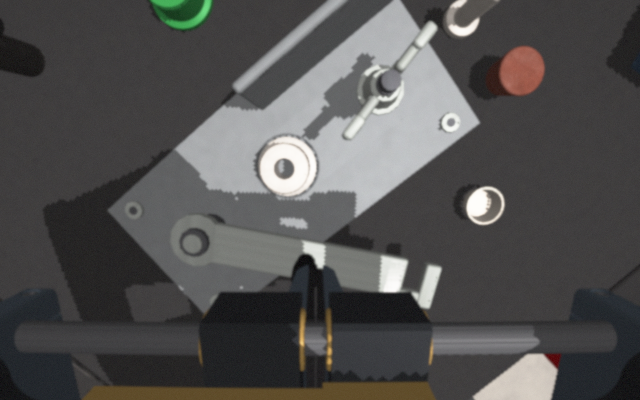

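apply_moves:
  increments:
    - [-1, 0.0032, -0.0054, 0, 0, 0, 4.9]
    - [-1, 0.0037, -0.0051, 0, 0, 0, 4.9]
    - [-1, 0.0041, -0.0047, 0, 0, 0, 4.9]
    - [-1, 0.0045, -0.0044, 0, 0, 0, 4.9]
    - [-1, 0.0048, -0.004, 0, 0, 0, 4.9]

```text
time_s: 6.37
ee_pos: [529.9, -223.8, 72.0]
ee_rot: [180.0, -0.1, -20.4]
force: [0.2, -0.0, 0.3]
gripper_width: 0.3
gripper_force: 0.0
```

apply_moves:
  increments:
    - [-1, 0.0052, -0.0035, 0, 0, 0, 4.9]
    - [-1, 0.0054, -0.0031, 0, 0, 0, 4.9]
    - [-1, 0.003, -0.0016, 0, 0, 0, 4.9]
    - [-1, 0.002, -0.001, 0, 0, 0, 0]
    - [-1, 0.0, 0, 0, 0, 0, 0]

```text
time_s: 6.78
ee_pos: [545.5, -232.7, 71.7]
ee_rot: [180.0, -0.1, -6.0]
force: [0.9, -0.3, -0.0]
gripper_width: 0.5
gripper_force: 0.0
```

Run:
```python
from h import *
c=grab('wrist')
s=status.state();print(s['time_s'],s['ee_pos'],s['ee_rot'],s['force'],s['torque'])
cv2.imwrite('pics/w5.png',c['color'][:400,:,::-1])
```

```text
6.8333 [ 545.01890671 -232.4205338    71.56316447] [ 1.79980211e+02 -4.49002664e-02 -5.95848999e+00] [-0.15367091 -0.16896831 -0.85302687] [ 0.03793546  0.07966508 -0.01583465]
```

View pics/w5.png

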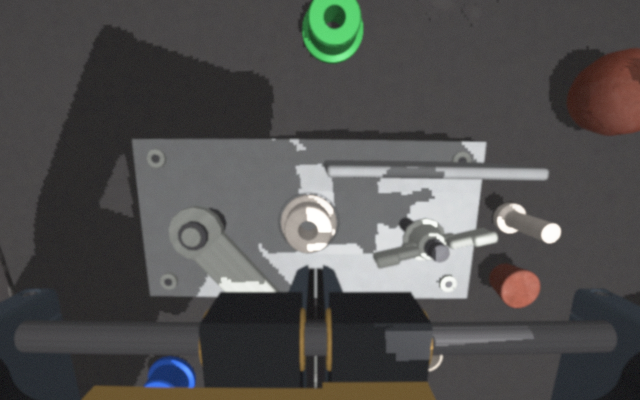

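Run:
```python
from h import *
c=grab('wrist');s=status.state();e=s['ee_pos'];print(e,env.finger_overhang, s['gripper_width'])
print('tcp',proj(c,e),'tip',proj(c,e-[0,0,14]),'cam',-np.array(c['R']).T@c['t'])
for A in np.radians([-150,-145,-140,-135]):
    h=np.array([573+70*np.cos(A),-165+70*np.sin(A)]);print(A,h,proj(c,[*h,85]),proj(c,[*h,50]))
t=grab('side');print('side tip',proj(t,e-[0,0,14]))
im=np.hstack([cv2.resize(t['color'][190:330,215:375,::-1],(480,420),interpolation=cv2.INTER_CUBIC),cv2.resize(c['color'][200:360,200:440,::-1],(320,213)).repeat(1,0) if 0 else cv2.copyMakeBorder(cv2.resize(c['color'][200:360,230:400,::-1],(320,301)),0,119,0,0,0)])
cv2.imwrite('pics/s5.png',im)
```

```text
[ 544.69117859 -232.22393214   71.41743249] 14.0 0.38844549994417976
tcp [312.37135528 281.51094277] tip [312.54846142 273.18570989] cam [ 618.35561087 -241.50991485  263.3287407 ]
-2.6179938779914944 [ 512.37822174 -200.        ] [261.39257155 349.04720002] [269.03511288 320.20314623]
-2.530727415391778 [ 515.6593569  -205.15035054] [269.61710413 343.11835373] [276.13013343 314.96711894]
-2.443460952792061 [ 519.37688898 -209.99513268] [277.2926009  336.46839724] [282.74390333 309.11061509]
-2.356194490192345 [ 523.50252532 -214.49747468] [284.36029084 329.12566586] [288.82593779 302.66188022]
side tip [306.97654    242.83896938]
```

View pics/s5.png

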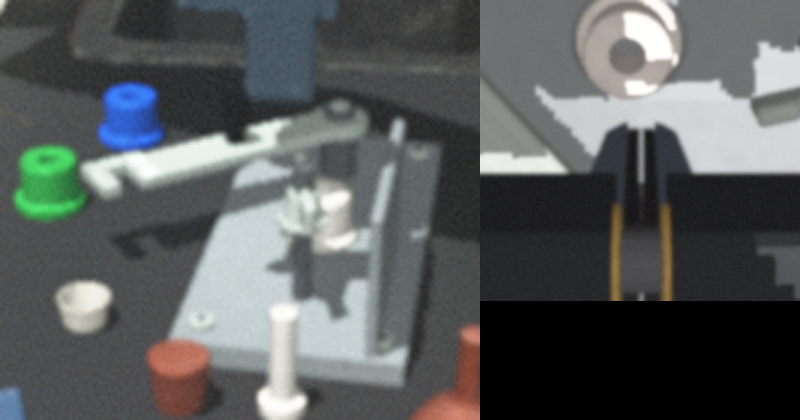

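Run:
```python
from h import *
s=grab('side');c=grab('wrist');e=status.state()['ee_pos'];print(e,status.state()['force'])
o,d=ray(s,(307,223.5))
for y in (-218,-232,-246):
    print(y,o+d*(y-o[1])/d[1])
# colour columns
print('side col',[(r,s['color'][r,307].tolist()) for r in range(205,262,3)])
print('side row215',[(k,s['color'][215,k].tolist()) for k in range(284,340,4)])
print('wrist col',[(r,c['color'][r,k].tolist()) for k in (309,320) for r in range(250,300,4)])
for dx in (-16,0,16):
  print(dx,[(z,np.round(proj(c,e+[dx,0,z])).tolist(),np.round(proj(s,e+[dx,0,z])).tolist()) for z in (-14,0,24,40)])
```

```text
[ 544.43312484 -231.97059865   71.29762508] [-0.12794216  0.03022698  0.03097938]
-218 [ 543.51979194 -218.           85.42449311]
-232 [ 544.18556262 -232.           91.92135386]
-246 [ 544.85133331 -246.           98.41821461]
side col [(205, [74, 88, 99]), (208, [74, 86, 100]), (211, [76, 89, 102]), (214, [72, 89, 98]), (217, [71, 87, 98]), (220, [74, 89, 100]), (223, [58, 65, 74]), (226, [50, 52, 53]), (229, [111, 120, 119]), (232, [213, 224, 219]), (235, [153, 162, 157]), (238, [166, 179, 171]), (241, [126, 136, 132]), (244, [114, 126, 125]), (247, [197, 209, 211]), (250, [120, 126, 127]), (253, [103, 107, 108]), (256, [130, 141, 140]), (259, [201, 210, 212])]
side row215 [(284, [47, 47, 50]), (288, [38, 42, 45]), (292, [45, 48, 49]), (296, [54, 62, 68]), (300, [74, 87, 97]), (304, [75, 89, 103]), (308, [74, 88, 100]), (312, [75, 89, 102]), (316, [73, 90, 99]), (320, [68, 76, 79]), (324, [76, 79, 79]), (328, [79, 81, 82]), (332, [70, 71, 73]), (336, [72, 76, 74])]
wrist col [(250, [235, 229, 225]), (254, [208, 210, 213]), (258, [207, 209, 212]), (262, [205, 207, 210]), (266, [18
[... 238 characters left out ...]
210, 213, 214]), (262, [210, 213, 215]), (266, [201, 202, 206]), (270, [38, 39, 40]), (274, [27, 25, 27]), (278, [28, 28, 29]), (282, [27, 28, 28]), (286, [24, 22, 26]), (290, [26, 30, 30]), (294, [26, 29, 27]), (298, [25, 24, 28])]
-16 [(-14, [315.0, 297.0], [297.0, 242.0]), (0, [315.0, 307.0], [297.0, 235.0]), (24, [315.0, 326.0], [297.0, 221.0]), (40, [315.0, 343.0], [297.0, 212.0])]
0 [(-14, [313.0, 273.0], [307.0, 243.0]), (0, [313.0, 281.0], [307.0, 235.0]), (24, [312.0, 298.0], [307.0, 222.0]), (40, [312.0, 312.0], [307.0, 212.0])]
16 [(-14, [310.0, 248.0], [317.0, 243.0]), (0, [310.0, 254.0], [317.0, 235.0]), (24, [309.0, 268.0], [317.0, 222.0]), (40, [308.0, 280.0], [317.0, 213.0])]
```

apply_moves:
  increments:
    - [-1, -0.007, 0.008, 0.015, 0, 0, -7]
    - [-1, -0.008, 0.009, 0, 0, 0, -7]
    - [-1, -0.008, 0.009, 0, 0, 0, -7]
    - [-1, -0.008, 0.009, 0, 0, 0, -7]
    - [-1, -0.008, 0.009, 0, 0, 0, -7]

```text
time_s: 7.45
ee_pos: [505.1, -187.5, 86.3]
ee_rot: [180.0, -0.0, -41.2]
force: [0.7, -0.6, -0.6]
gripper_width: 0.4
gripper_force: 0.0
```

apply_moves:
  increments:
    - [-1, -0.008, 0.01, 0, 0, 0, -7]
    - [-1, -0.008, 0.01, 0, 0, 0, -7]
    - [-1, 0, 0, -0.02, 0, 0, 0]
    - [-1, 0, 0, -0.02, 0, 0, 0]
    - [-1, 0, 0, -0.012, 0, 0, 0]

```text
time_s: 7.87
ee_pos: [488.6, -167.4, 33.1]
ee_rot: [179.9, 0.1, -54.8]
force: [1.0, 0.5, -0.8]
gripper_width: 0.1
gripper_force: 0.0
```

Run:
```python
from h import *
c=grab('wrist');s=grab('side')
S=status.state();e=S['ee_pos'];print(S['time_s'],e,S['ee_rot'],S['force'])
for z in (-14,24):print(z,proj(s,e+[0,0,z]))
k=int(proj(s,e)[0]);print(k,[(r,s['color'][r,k].tolist()) for r in range(212,256,3)])
```

```text
7.9667 [ 487.76235681 -167.23853392   32.50078039] [179.84560682   0.21889934 -54.8094703 ] [-0.79731002  0.04398781 -0.67049116]
-14 [276.54341582 244.58847896]
24 [276.32058699 225.15176184]
276 [(212, [67, 78, 90]), (215, [69, 83, 95]), (218, [72, 87, 100]), (221, [77, 92, 102]), (224, [81, 93, 104]), (227, [62, 76, 87]), (230, [49, 51, 52]), (233, [44, 45, 47]), (236, [81, 86, 86]), (239, [229, 236, 233]), (242, [234, 241, 237]), (245, [228, 235, 231]), (248, [143, 151, 147]), (251, [76, 81, 80]), (254, [53, 55, 56])]
```

apply_moves:
  increments:
    - [-1, 0.006, -0.008, 0.003, 0, 0, 0]
    - [-1, 0.005, -0.007, 0, 0, 0, 0]
    - [-1, 0.005, -0.006, 0, 0, 0, 0]
    - [-1, 0.0023, -0.0058, 0, 0, 0, 4.9]
    - [-1, 0.0027, -0.0056, 0, 0, 0, 4.9]

```text
time_s: 8.38
ee_pos: [512.0, -201.5, 38.1]
ee_rot: [-179.9, -0.1, -44.8]
force: [-0.6, 2.4, 0.4]
gripper_width: 0.7
gripper_force: 0.6
```

Run:
```python
from h import *
c=grab('wrist')
S=status.state();e=S['ee_pos'];print(S['time_s'],e,S['ee_rot'],S['force'],S['torque'])
for q in ['keeper']:
  for r in finder.trace(q,'wrist')[:2]:
    ys,xs=np.nonzero(r['pixels']);P=np.array([atz(c,(x,y),50)[:2] for x,y in list(zip(xs,ys))[::9]])
    m=P.mean(0);u=np.linalg.svd(P-m)[2][0];print(r['score'],r['rect'],m,u,'line ang',np.degrees(np.arctan2(u[1],u[0])),'from pivot',np.degrees(np.arctan2(*(m-[573,-165])[::-1])))
```

```text
8.4333 [ 512.88304041 -202.65031535   38.17496127] [-179.9344277    -0.20794637  -44.64795957] [ 2.00794966 -1.49456397  0.03459795] [ 0.09978661 -0.01845223 -0.01790582]
0.57 [147.3, 205.8, 324.8, 84.4] [ 531.72215362 -218.12130057] [0.63234753 0.77468484] line ang 50.77646773678524 from pivot -127.84895254703059
```

apply_moves:
  increments:
    - [-1, 0.0032, -0.0054, 0, 0, 0, 4.9]
    - [-1, 0.0037, -0.0051, 0, 0, 0, 4.9]
    - [-1, 0.0041, -0.0047, 0, 0, 0, 4.9]
    - [-1, 0.0045, -0.0044, 0, 0, 0, 4.9]
    - [-1, 0.0048, -0.004, 0, 0, 0, 4.9]

```text
time_s: 8.9
ee_pos: [531.1, -224.2, 37.6]
ee_rot: [-180.0, 0.0, -20.4]
force: [-1.3, 0.4, 0.2]
gripper_width: 0.4
gripper_force: 0.6
```

apply_moves:
  increments:
    - [-1, 0.003, -0.002, 0, 0, 0, 4.9]
    - [-1, 0.003, -0.002, 0, 0, 0, 4.9]
    - [-1, 0.0, 0, 0, 0, 0, 4.9]

```text
time_s: 9.15
ee_pos: [538.0, -229.0, 37.7]
ee_rot: [179.9, -0.1, -5.7]
force: [1.0, -1.3, 0.1]
gripper_width: 0.7
gripper_force: 0.0
```

```bash
cat >> h.py <<'E'
def keeper():
  c=grab('wrist')
  S=status.state();e=S['ee_pos'];print(S['time_s'],e,S['ee_rot'],S['force'],S['torque'])
  for r in finder.trace('keeper','wrist')[:2]:
    ys,xs=np.nonzero(r['pixels']);P=np.array([atz(c,(x,y),50)[:2] for x,y in list(zip(xs,ys))[::9]])
    m=P.mean(0);u=np.linalg.svd(P-m)[2][0];print(r['score'],r['rect'],m,u,'line ang',np.degrees(np.arctan2(u[1],u[0])),'from pivot',np.degrees(np.arctan2(*(m-[573,-165])[::-1])))
E
python3 -c "
from h import *
keeper()"
```

```text
9.2 [ 537.71986439 -228.70659532   37.65988423] [ 1.79960377e+02 -8.00846346e-02 -5.54798687e+00] [-0.08114804 -0.03741992 -0.12566513] [0.01769458 0.02134453 0.02328034]
0.66 [146.6, 201.2, 325.1, 87.0] [ 564.52636351 -221.71013541] [0.21409324 0.97681323] line ang 77.63766459808174 from pivot -98.49827051742412
0.27 [522.5, 201.6, 88.7, 43.8] [ 561.05455495 -364.04673157] [0.37349794 0.92763101] line ang 68.06849317457882 from pivot -93.43438789311581
```

apply_moves:
  increments:
    - [-1, 0.002, -0.0005, 0, 0, 0, 0]
    - [-1, 0.002, -0.0005, 0, 0, 0, 0]
    - [-1, 0.002, -0.0005, 0, 0, 0, 0]
    - [-1, 0, 0, 0, 0, 0, 0]

```text
time_s: 9.58
ee_pos: [543.2, -229.6, 37.3]
ee_rot: [180.0, -0.0, -5.8]
force: [-0.0, 0.1, 0.5]
gripper_width: 0.3
gripper_force: 0.2
```

apply_moves:
  increments:
    - [-1, 0.002, 0, 0, 0, 0, 0]
    - [-1, 0.001, 0, 0, 0, 0, 0]
    - [-1, 0, 0, 0, 0, 0, 0]

```text
time_s: 9.83
ee_pos: [543.5, -229.3, 36.9]
ee_rot: [-180.0, 0.3, -5.8]
force: [-5.8, 0.5, 3.2]
gripper_width: 0.4
gripper_force: 2.9
```

```bash
python3 -c "
from h import *
keeper()"
```

```text
9.8833 [ 543.48986269 -229.28853521   36.88193678] [-179.99090624    0.30332905   -5.78416472] [-6.43447569 -0.29524846  3.79322306] [-0.06037241  1.05850254 -0.03685482]
0.76 [148.0, 212.9, 331.3, 70.2] [ 569.80237387 -221.29673114] [-0.10163661 -0.99482159] line ang -95.83342133340928 from pivot -93.25087860372629
0.18 [281.8, 197.4, 61.6, 24.3] [ 586.30494733 -233.99734764] [0.12205766 0.99252301] line ang 82.98912890484966 from pivot -79.0854658344031
```

apply_moves:
  increments:
    - [-1, -0.01, 0, 0, 0, 0, 0]
    - [-1, -0.01, 0, 0.01, 0, 0, 0]
    - [-0.34, 0, 0, 0.033, 0, 0, 4]
    - [-0.34, 0.005, -0.01, 0.033, 0, 0, 7]
    - [-0.34, 0.006, -0.015, 0, 0, 0, 7]

```text
time_s: 10.35
ee_pos: [540.3, -255.7, 120.9]
ee_rot: [179.6, -0.6, 12.6]
force: [1.2, -1.3, 0.4]
gripper_width: 17.3
gripper_force: 0.0
```

apply_moves:
  increments:
    - [-0.34, 0.006, -0.015, 0, 0, 0, 7]
    - [-0.34, 0.006, -0.015, 0, 0, 0, 7]
    - [-0.34, 0.006, -0.015, 0, 0, 0, 7]
    - [-0.34, 0.003, -0.004, 0, 0, 0, 7]
    - [-0.34, 0, 0, 0, 0, 0, 7]

```text
time_s: 10.77
ee_pos: [558.4, -305.1, 114.0]
ee_rot: [179.9, -0.0, 47.5]
force: [-0.4, 0.5, 0.1]
gripper_width: 30.1
gripper_force: 0.0
```

apply_moves:
  increments:
    - [-0.34, 0, 0, 0, 0, 0, 7]
    - [-0.34, 0, 0, 0, 0, 0, 7]
    - [-0.34, 0, 0, 0, 0, 0, 7]
    - [-0.34, 0, 0, 0, 0, 0, 7]
    - [-0.34, 0, 0, 0, 0, 0, 6]

```text
time_s: 11.18
ee_pos: [557.7, -303.6, 114.1]
ee_rot: [179.9, 0.0, 81.5]
force: [0.1, -0.7, 0.2]
gripper_width: 30.0
gripper_force: 0.0
```

Run:
```python
from h import *
c=grab('wrist');s=grab('side')
S=status.state();e=S['ee_pos'];print(S['time_s'],e,S['ee_rot'],S['qpos'],S['force'],S['gripper_width'])
print('stud proj w',proj(c,(557.7,-303.6,88)),'side',proj(s,(557.7,-303.6,88)))
for q in ['wing_nut','stud_top','pellet_die']:
  print(q,[(r['rect'],round(r['score'],2)) for r in finder.boxes_of(q,'wrist')[:2]])
for z in (-14,0,20,60):print(z,proj(s,e+[0,0,z]))
a=cv2.resize(s['color'][150:310,235:395,::-1],(400,400),interpolation=cv2.INTER_CUBIC)
b=cv2.resize(c['color'][:400,70:470,::-1],(400,400))
cv2.imwrite('pics/l.png',np.hstack([a,b]))
```

```text
11.2833 [ 557.71057644 -303.59222158  114.00233849] [1.79923546e+02 1.26333671e-02 8.11763387e+01] [-2.96082245e+01  2.66876151e+01  8.79261870e+01  1.68600463e-02
  6.53102377e+01 -2.07916039e+01] [ 0.0457184  -0.03012141  0.83439561] 30.06107094634158
stud proj w [316.2812356  265.48244585] side [313.45538344 246.60040496]
wing_nut [([299.8, 206.2, 35.8, 99.3], 0.81)]
stud_top [([230.1, 0.0, 160.4, 302.6], 0.67)]
pellet_die [([442.1, 134.1, 59.8, 51.9], 0.96), ([94.8, 0.8, 61.3, 30.1], 0.82)]
-14 [313.63335744 239.32560382]
0 [313.83524205 230.71519015]
20 [314.12924272 218.1696011 ]
60 [314.73795974 192.17024591]
```

View pics/l.png

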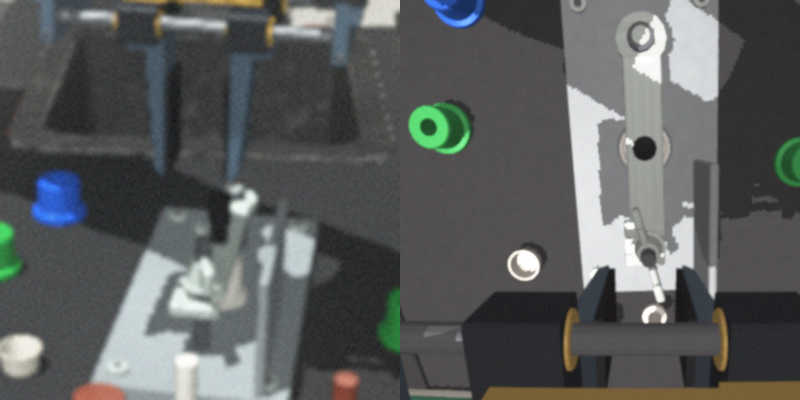

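apply_moves:
  increments:
    - [-0.34, 0, 0, -0.025, 0, 0, 0]
    - [-0.34, 0, 0, -0.025, 0, 0, 0]
    - [-0.34, 0, 0, -0.018, 0, 0, 0]
    - [-0.34, 0, 0, -0.01, 0, 0, 0]
    - [-0.34, 0, 0, 0, 0, 0, 0]

```text
time_s: 11.85
ee_pos: [557.5, -303.1, 33.4]
ee_rot: [-179.9, -0.1, 81.1]
force: [0.3, 0.7, -0.0]
gripper_width: 30.3
gripper_force: 0.0
```

apply_moves:
  increments:
    - [-0.34, 0, 0, 0, 0, 0, -7]
    - [-0.34, 0, 0, 0, 0, 0, -7]
    - [-0.34, 0, 0, 0, 0, 0, -7]
    - [-0.34, 0, 0, 0, 0, 0, -7]
    - [-0.34, 0, 0, 0, 0, 0, -7]

```text
time_s: 12.27
ee_pos: [559.1, -303.8, 36.7]
ee_rot: [179.8, -0.1, 45.8]
force: [1.1, 1.3, -0.1]
gripper_width: 29.5
gripper_force: 0.6
```

```bash
cat >> h.py <<'E'
def nut():
  c=grab('wrist');S=status.state();e=S['ee_pos'];print(round(S['time_s'],2),e,S['ee_rot'],'F',S['force'],'T',S['torque'],'q6',S['qpos'][5])
  for r in finder.trace('wing_nut','wrist')[:1]:
    ys,xs=np.nonzero(r['pixels']);P=np.array([atz(c,(x,y),75)[:2] for x,y in zip(xs,ys)])
    m=P.mean(0);u=np.linalg.svd(P-m,full_matrices=False)[2][0];print(r['score'],r['rect'],m,'turn mod180 deg',(90-np.degrees(np.arctan2(u[1],u[0]))-6.2)%180)
E
python3 -c "
from h import *
nut()"
```

```text
12.32 [ 559.11488181 -303.84241341   36.6833787 ] [ 1.79842868e+02 -6.81323916e-02  4.56141605e+01] F [ 0.83991638 -0.53556743 -0.3600923 ] T [ 0.02814426 -0.15316777  0.01635245] q6 14.797427758187698
0.95 [266.8, 245.8, 81.5, 116.7] [ 564.71521014 -290.81476998] turn mod180 deg 174.66111780369198
```

apply_moves:
  increments:
    - [-0.34, 0, 0, 0, 0, 0, -7]
    - [-0.34, 0, 0, 0, 0, 0, -7]
    - [-0.34, 0, 0, 0, 0, 0, -7]
    - [-0.34, 0, 0, 0, 0, 0, -7]
    - [-0.34, 0, 0, 0, 0, 0, -7]

```text
time_s: 12.78
ee_pos: [557.5, -303.2, 36.0]
ee_rot: [-180.0, 0.0, 11.1]
force: [-0.9, 1.1, -0.1]
gripper_width: 30.0
gripper_force: 1.0
```

apply_moves:
  increments:
    - [-0.34, 0, 0, 0, 0, 0, -7]
    - [-0.34, 0, 0, 0, 0, 0, -7]
    - [-0.34, 0, 0, 0, 0, 0, -7]
    - [-0.34, 0, 0, 0, 0, 0, -7]
    - [-0.34, 0, 0, 0, 0, 0, 0]

```text
time_s: 13.2
ee_pos: [557.3, -303.2, 35.7]
ee_rot: [-180.0, 0.1, -16.7]
force: [-0.8, 1.5, -1.4]
gripper_width: 30.1
gripper_force: 0.6
```

```bash
python3 -c "
from h import *
nut()"
```

```text
13.25 [ 557.46070419 -303.31910113   35.64061642] [-1.79998793e+02  4.78569687e-02 -1.65168622e+01] F [-1.74557786  0.41480257  0.20782356] T [0.27018367 0.31255765 0.0284436 ] q6 76.93954150736808
```

apply_moves:
  increments:
    - [-0.34, 0, 0, 0, 0, 0, -7]
    - [-0.34, 0, 0, 0, 0, 0, -7]
    - [-0.34, 0, 0, 0, 0, 0, -7]
    - [-0.34, 0, 0, 0, 0, 0, -7]
    - [-0.34, 0, 0, 0, 0, 0, -7]

```text
time_s: 13.72
ee_pos: [557.5, -303.0, 35.3]
ee_rot: [180.0, 0.1, -51.9]
force: [-1.3, 1.8, -0.7]
gripper_width: 29.6
gripper_force: 1.3
```

apply_moves:
  increments:
    - [-0.34, 0, 0, 0, 0, 0, -7]
    - [-0.34, 0, 0, 0, 0, 0, -7]
    - [-0.34, 0, 0, 0, 0, 0, -4]
    - [-0.34, 0, 0, 0, 0, 0, 0]
    - [-0.34, 0, 0, 0.02, 0, 0, 3]

```text
time_s: 14.13
ee_pos: [555.9, -302.3, 52.1]
ee_rot: [179.8, 0.3, -66.4]
force: [-0.4, 0.1, -0.8]
gripper_width: 30.1
gripper_force: 0.0
```

apply_moves:
  increments:
    - [-0.34, 0, 0, 0.03, 0, 0, 2]
    - [-0.34, 0, 0, 0.015, 0, 0, 5]
    - [-0.34, 0, 0, 0, 0, 0, 7]
    - [-0.34, 0, 0, 0, 0, 0, 7]
    - [-0.34, 0, 0, 0, 0, 0, 7]

```text
time_s: 14.55
ee_pos: [558.5, -304.2, 101.3]
ee_rot: [180.0, -0.2, -38.1]
force: [0.6, 0.4, -0.4]
gripper_width: 30.2
gripper_force: 0.0
```

```bash
python3 -c "
from h import *
nut()"
```

```text
14.6 [ 558.35572512 -304.08451602  100.98158368] [ 1.79988503e+02 -1.16407320e-01 -3.79550627e+01] F [ 0.04728494 -0.33660958 -0.18573226] T [ 0.09809196  0.03925685 -0.02955145] q6 98.37554889714457
0.66 [292.2, 215.3, 33.8, 103.2] [ 563.04579662 -304.92544277] turn mod180 deg 127.17202589271658
```

apply_moves:
  increments:
    - [-0.34, 0, 0, 0, 0, 0, 7]
    - [-0.34, 0, 0, 0, 0, 0, 7]
    - [-0.34, 0, 0, 0, 0, 0, 7]
    - [-0.34, 0, 0, 0, 0, 0, 7]
    - [-0.34, 0, 0, 0, 0, 0, 7]

```text
time_s: 15.07
ee_pos: [558.1, -303.9, 100.4]
ee_rot: [180.0, -0.0, -3.5]
force: [-0.1, 0.5, -0.3]
gripper_width: 30.1
gripper_force: 0.0
```

apply_moves:
  increments:
    - [-0.34, 0, 0, 0, 0, 0, 7]
    - [-0.34, 0, 0, 0, 0, 0, 7]
    - [-0.34, 0, 0, 0, 0, 0, 7]
    - [-0.34, 0, 0, 0, 0, 0, 7]
    - [-0.34, 0, 0, 0, 0, 0, 7]

```text
time_s: 15.48
ee_pos: [558.1, -303.9, 100.3]
ee_rot: [179.9, -0.0, 31.5]
force: [-0.1, -0.3, -0.6]
gripper_width: 30.2
gripper_force: 0.0
```

apply_moves:
  increments:
    - [-0.34, 0, 0, 0, 0, 0, 7]
    - [-0.34, 0, 0, 0, 0, 0, 7]
    - [-0.34, 0, 0, 0, 0, 0, 7]
    - [-0.34, 0, 0, 0, 0, 0, 7]
    - [-0.34, 0, 0, 0, 0, 0, 7]

```text
time_s: 15.9
ee_pos: [558.1, -303.8, 100.3]
ee_rot: [180.0, 0.0, 66.5]
force: [0.1, -0.1, 0.5]
gripper_width: 29.9
gripper_force: 0.0
```

apply_moves:
  increments:
    - [-0.34, 0, 0, 0, 0, 0, 7]
    - [-0.34, 0, 0, 0, 0, 0, 7]
    - [-0.34, 0, 0, 0, 0, 0, 7]
    - [-0.34, 0, 0, 0, 0, 0, 7]
    - [-0.34, 0, 0, 0, 0, 0, 7]

```text
time_s: 16.32
ee_pos: [558.1, -303.8, 100.3]
ee_rot: [180.0, 0.0, 101.5]
force: [-0.0, -1.7, 0.5]
gripper_width: 30.0
gripper_force: 0.0
```

apply_moves:
  increments:
    - [-0.34, 0, 0, 0, 0, 0, 7]
    - [-0.34, 0, 0, 0, 0, 0, 7]
    - [-0.34, 0, 0, 0, 0, 0, 7]
    - [-0.34, 0, 0, 0, 0, 0, 7]
    - [-0.34, 0, 0, 0, 0, 0, 0]

```text
time_s: 16.73
ee_pos: [558.1, -303.8, 100.3]
ee_rot: [180.0, 0.0, 129.3]
force: [0.1, -0.1, 0.7]
gripper_width: 29.9
gripper_force: 0.0
```

```bash
python3 -c "
from h import *
nut()"
```

```text
16.78 [ 558.07572637 -303.80654615  100.29874298] [1.79993267e+02 3.54380216e-02 1.29052327e+02] F [ 0.65405784 -0.63778521  0.71568787] T [ 0.03922534 -0.14017692 -0.05560705] q6 -68.64543058875621
0.59 [305.6, 211.9, 33.7, 103.7] [ 556.22475141 -297.23661952] turn mod180 deg 127.93090737246466
```

apply_moves:
  increments:
    - [-0.34, 0, 0, -0.025, 0, 0, 0]
    - [-0.34, 0, 0, -0.025, 0, 0, 0]
    - [-0.34, 0, 0, -0.012, 0, 0, 0]
    - [-0.34, 0, 0, -0.004, 0, 0, 0]
    - [-0.34, 0, 0, 0, 0, 0, -5]

```text
time_s: 17.25
ee_pos: [557.0, -302.9, 34.6]
ee_rot: [-179.9, -0.2, 124.0]
force: [-0.8, 1.2, 0.7]
gripper_width: 30.3
gripper_force: 0.5
```

apply_moves:
  increments:
    - [-0.34, 0, 0, 0, 0, 0, -7]
    - [-0.34, 0, 0, 0, 0, 0, -7]
    - [-0.34, 0, 0, 0, 0, 0, -7]
    - [-0.34, 0, 0, 0, 0, 0, -7]
    - [-0.34, 0, 0, 0, 0, 0, -7]

```text
time_s: 17.67
ee_pos: [558.5, -303.3, 34.7]
ee_rot: [179.9, -0.0, 88.8]
force: [1.1, 0.9, -0.6]
gripper_width: 29.9
gripper_force: 0.7
```

apply_moves:
  increments:
    - [-0.34, 0, 0, 0, 0, 0, -7]
    - [-0.34, 0, 0, 0, 0, 0, -7]
    - [-0.34, 0, 0, 0, 0, 0, -7]
    - [-0.34, 0, 0, 0, 0, 0, -7]
    - [-0.34, 0, 0, 0, 0, 0, -7]

```text
time_s: 18.08
ee_pos: [558.9, -303.5, 34.8]
ee_rot: [179.9, -0.1, 53.8]
force: [0.2, 0.4, -0.1]
gripper_width: 30.1
gripper_force: 0.6
```

apply_moves:
  increments:
    - [-0.34, 0, 0, 0, 0, 0, -7]
    - [-0.34, 0, 0, 0, 0, 0, -7]
    - [-0.34, 0, 0, 0, 0, 0, -7]
    - [-0.34, 0, 0, 0, 0, 0, -7]
    - [-0.34, 0, 0, 0, 0, 0, -7]

```text
time_s: 18.5
ee_pos: [558.0, -303.3, 34.6]
ee_rot: [-180.0, -0.0, 18.8]
force: [0.5, 0.9, 0.2]
gripper_width: 30.2
gripper_force: 0.9
```

apply_moves:
  increments:
    - [-0.34, 0, 0, 0, 0, 0, -7]
    - [-0.34, 0, 0, 0, 0, 0, -7]
    - [-0.34, 0, 0, 0, 0, 0, -7]
    - [-0.34, 0, 0, 0, 0, 0, -7]
    - [-0.34, 0, 0, 0, 0, 0, -7]

```text
time_s: 18.92
ee_pos: [557.1, -302.9, 34.2]
ee_rot: [-180.0, 0.1, -16.2]
force: [-1.8, 1.7, 0.0]
gripper_width: 30.2
gripper_force: 0.9
```

apply_moves:
  increments:
    - [-0.34, 0, 0, 0, 0, 0, -7]
    - [-0.34, 0, 0, 0, 0, 0, -7]
    - [-0.34, 0, 0, 0, 0, 0, -7]
    - [-0.34, 0, 0, 0, 0, 0, -7]
    - [-0.34, 0, 0, 0, 0, 0, -7]

```text
time_s: 19.33
ee_pos: [557.5, -302.8, 34.3]
ee_rot: [180.0, 0.1, -51.2]
force: [-1.1, 1.6, -0.1]
gripper_width: 29.9
gripper_force: 1.2
```

apply_moves:
  increments:
    - [-0.34, 0, 0, 0, 0, 0, -7]
    - [-0.34, 0, 0, 0, 0, 0, -7]
    - [-0.34, 0, 0, 0, 0, 0, -5]
    - [-0.34, 0, 0, 0, 0, 0, 0]
    - [-0.34, 0, 0, 0.02, 0, 0, 3]

```text
time_s: 19.75
ee_pos: [555.7, -302.2, 51.1]
ee_rot: [179.7, 0.3, -66.7]
force: [-1.0, 0.0, 0.1]
gripper_width: 30.5
gripper_force: 0.0
```

apply_moves:
  increments:
    - [-0.34, 0, 0, 0.03, 0, 0, 2]
    - [-0.34, 0, 0, 0.015, 0, 0, 5]
    - [-0.34, 0, 0, 0, 0, 0, 7]
    - [-0.34, 0, 0, 0, 0, 0, 7]
    - [-0.34, 0, 0, 0, 0, 0, 7]

```text
time_s: 20.17
ee_pos: [558.4, -304.0, 100.4]
ee_rot: [180.0, -0.1, -38.4]
force: [0.1, -0.7, 0.3]
gripper_width: 30.3
gripper_force: 0.0
```

```bash
python3 -c "
from h import *
nut()"
```

```text
20.22 [ 558.278171   -303.94929091  100.02821257] [ 1.79992093e+02 -9.15175002e-02 -3.81469990e+01] F [-0.08340208  0.83738935 -1.27807107] T [ 0.08154247  0.06568378 -0.04162798] q6 98.56741781698531
0.97 [291.0, 214.2, 34.8, 104.7] [ 563.38105469 -305.05137403] turn mod180 deg 128.34900100819743
```

apply_moves:
  increments:
    - [-0.34, 0, 0, 0, 0, 0, 7]
    - [-0.34, 0, 0, 0, 0, 0, 7]
    - [-0.34, 0, 0, 0, 0, 0, 7]
    - [-0.34, 0, 0, 0, 0, 0, 7]
    - [-0.34, 0, 0, 0, 0, 0, 7]

```text
time_s: 20.68
ee_pos: [558.1, -303.8, 99.4]
ee_rot: [180.0, -0.0, -3.6]
force: [0.5, 0.1, 0.2]
gripper_width: 30.4
gripper_force: 0.0
```

apply_moves:
  increments:
    - [-0.34, 0, 0, 0, 0, 0, 7]
    - [-0.34, 0, 0, 0, 0, 0, 7]
    - [-0.34, 0, 0, 0, 0, 0, 7]
    - [-0.34, 0, 0, 0, 0, 0, 7]
    - [-0.34, 0, 0, 0, 0, 0, 7]

```text
time_s: 21.1
ee_pos: [558.1, -303.8, 99.4]
ee_rot: [180.0, -0.0, 31.4]
force: [-0.4, -0.3, 0.6]
gripper_width: 29.7
gripper_force: 0.0
```

apply_moves:
  increments:
    - [-0.34, 0, 0, 0, 0, 0, 7]
    - [-0.34, 0, 0, 0, 0, 0, 7]
    - [-0.34, 0, 0, 0, 0, 0, 7]
    - [-0.34, 0, 0, 0, 0, 0, 7]
    - [-0.34, 0, 0, 0, 0, 0, 7]

```text
time_s: 21.52
ee_pos: [558.1, -303.8, 99.4]
ee_rot: [180.0, 0.0, 66.4]
force: [0.0, -0.0, 0.6]
gripper_width: 30.5
gripper_force: 0.0
```

apply_moves:
  increments:
    - [-0.34, 0, 0, 0, 0, 0, 7]
    - [-0.34, 0, 0, 0, 0, 0, 7]
    - [-0.34, 0, 0, 0, 0, 0, 7]
    - [-0.34, 0, 0, 0, 0, 0, 7]
    - [-0.34, 0, 0, 0, 0, 0, 7]

```text
time_s: 21.93
ee_pos: [558.0, -303.8, 99.4]
ee_rot: [180.0, 0.0, 101.4]
force: [-0.3, 1.0, -0.5]
gripper_width: 30.0
gripper_force: 0.0
```

apply_moves:
  increments:
    - [-0.34, 0, 0, 0, 0, 0, 7]
    - [-0.34, 0, 0, 0, 0, 0, 7]
    - [-0.34, 0, 0, 0, 0, 0, 7]
    - [-0.34, 0, 0, 0, 0, 0, 7]
    - [-0.34, 0, 0, 0, 0, 0, 0]

```text
time_s: 22.35
ee_pos: [558.1, -303.8, 99.4]
ee_rot: [180.0, 0.0, 129.2]
force: [0.7, 0.1, 0.5]
gripper_width: 30.0
gripper_force: 0.0
```

apply_moves:
  increments:
    - [-0.34, 0, 0, -0.025, 0, 0, 0]
    - [-0.34, 0, 0, -0.025, 0, 0, 0]
    - [-0.34, 0, 0, -0.012, 0, 0, 0]
    - [-0.34, 0, 0, -0.005, 0, 0, 0]
    - [-0.34, 0, 0, 0, 0, 0, -5]

```text
time_s: 22.77
ee_pos: [557.0, -303.0, 32.4]
ee_rot: [-179.9, -0.1, 124.0]
force: [1.1, 0.1, 0.9]
gripper_width: 30.3
gripper_force: 0.0
```

apply_moves:
  increments:
    - [-0.34, 0, 0, 0, 0, 0, -7]
    - [-0.34, 0, 0, 0, 0, 0, -7]
    - [-0.34, 0, 0, 0, 0, 0, -7]
    - [-0.34, 0, 0, 0, 0, 0, -7]
    - [-0.34, 0, 0, 0, 0, 0, -7]

```text
time_s: 23.18
ee_pos: [558.6, -303.4, 33.0]
ee_rot: [179.9, -0.0, 88.7]
force: [1.1, 0.1, -0.9]
gripper_width: 30.4
gripper_force: 0.7
```

apply_moves:
  increments:
    - [-0.34, 0, 0, 0, 0, 0, -7]
    - [-0.34, 0, 0, 0, 0, 0, -7]
    - [-0.34, 0, 0, 0, 0, 0, -7]
    - [-0.34, 0, 0, 0, 0, 0, -7]
    - [-0.34, 0, 0, 0, 0, 0, -7]

```text
time_s: 23.6
ee_pos: [559.1, -303.6, 33.1]
ee_rot: [179.9, -0.1, 53.7]
force: [1.2, 1.2, 0.0]
gripper_width: 30.0
gripper_force: 0.6
```

```bash
python3 -c "
from h import *
nut()"
```

```text
23.65 [ 559.04766086 -303.73399436   33.10112036] [ 1.79872302e+02 -4.97364085e-02  5.35075666e+01] F [1.54269473 1.75731411 0.32564395] T [ 0.0389952  -0.12604808  0.04050827] q6 6.89887987651987
0.95 [266.8, 241.9, 84.7, 120.1] [ 564.62025632 -289.11147335] turn mod180 deg 169.67108581909915
```

apply_moves:
  increments:
    - [-0.34, 0, 0, 0, 0, 0, -5]
    - [-0.34, 0, 0, 0, 0, 0, -4]
    - [-0.34, 0, 0, 0, 0, 0, -4]
    - [-0.34, 0, 0, 0, 0, 0, -3]
    - [-0.34, 0, 0, 0, 0, 0, 0]

```text
time_s: 24.12
ee_pos: [558.7, -303.8, 32.8]
ee_rot: [179.9, -0.0, 38.3]
force: [1.1, -0.2, -0.3]
gripper_width: 30.2
gripper_force: 0.5
```

apply_moves:
  increments:
    - [-0.34, 0, 0, 0, 0, 0, -2]
    - [-0.34, 0, 0, 0, 0, 0, -2]
    - [-0.34, 0, 0, 0, 0, 0, -2]
    - [-0.34, 0, 0, 0, 0, 0, 0]

```text
time_s: 24.45
ee_pos: [558.5, -303.8, 32.7]
ee_rot: [179.9, -0.0, 32.3]
force: [1.0, 0.5, -0.2]
gripper_width: 29.9
gripper_force: 0.5
```

```bash
python3 -c "
from h import *
nut()"
```

```text
24.5 [ 558.37364969 -303.76788475   32.6215155 ] [ 1.79939376e+02 -3.07383308e-02  3.23720244e+01] F [ 1.27072001  0.78959347 -0.51421661] T [ 0.02689551 -0.19761023  0.06394884] q6 28.045889914140464
0.94 [262.2, 243.5, 89.4, 118.9] [ 568.81801345 -291.117992  ] turn mod180 deg 6.000175743505935
```

apply_moves:
  increments:
    - [-0.34, 0, 0, 0, 0, 0, -2]
    - [-0.34, 0, 0, 0, 0, 0, -2]
    - [-0.34, 0, 0, 0, 0, 0, -1]
    - [-0.34, 0, 0, 0, 0, 0, 0]

```text
time_s: 24.88
ee_pos: [558.1, -303.7, 32.4]
ee_rot: [180.0, -0.0, 27.3]
force: [1.7, -0.3, 0.9]
gripper_width: 29.9
gripper_force: 0.5
```

```bash
python3 -c "
from h import *
nut()"
```

```text
24.93 [ 558.06876022 -303.68035468   32.33972431] [ 1.79969044e+02 -8.45722548e-03  2.73071554e+01] F [0.37850973 0.04244614 0.24682457] T [-0.01201855 -0.18114758 -0.04220809] q6 33.11459751314791
0.97 [260.5, 245.4, 85.6, 115.0] [ 569.79074306 -291.86490141] turn mod180 deg 8.598212880341919
```

apply_moves:
  increments:
    - [-0.34, 0, 0, 0, 0, 0, -1.5]
    - [-0.34, 0, 0, 0, 0, 0, -1.5]
    - [-0.34, 0, 0, 0, 0, 0, 0]

```text
time_s: 25.23
ee_pos: [557.9, -303.7, 32.2]
ee_rot: [180.0, 0.0, 24.2]
force: [0.7, -0.7, 1.1]
gripper_width: 29.8
gripper_force: 0.5
```

apply_moves:
  increments:
    - [-0.34, 0, 0, 0, 0, 0, -1.5]
    - [-0.34, 0, 0, 0, 0, 0, -1.5]
    - [-0.34, 0, 0, 0, 0, 0, 0]

```text
time_s: 25.48
ee_pos: [557.8, -303.6, 32.2]
ee_rot: [180.0, 0.0, 21.3]
force: [1.3, 1.1, 0.8]
gripper_width: 30.1
gripper_force: 0.4
```

```bash
python3 -c "
from h import *
nut()"
```

```text
25.53 [ 557.7329911  -303.53422951   32.14885059] [-1.79996082e+02  1.64826962e-02  2.13069753e+01] F [ 0.72175182 -0.1830995   0.56311523] T [-0.02565934 -0.12274881  0.01635381] q6 39.11190167273746
0.86 [262.5, 244.0, 87.8, 117.2] [ 570.69763166 -293.29921422] turn mod180 deg 16.688973134030675
```

apply_moves:
  increments:
    - [-0.34, 0, 0, 0, 0, 0, -1.5]
    - [-0.34, 0, 0, 0, 0, 0, -1.5]
    - [-0.34, 0, 0, 0, 0, 0, 0]

```text
time_s: 25.83
ee_pos: [557.6, -303.5, 32.1]
ee_rot: [-180.0, 0.0, 18.3]
force: [0.6, -1.0, 0.6]
gripper_width: 30.0
gripper_force: 0.4
```

apply_moves:
  increments:
    - [-0.34, 0, 0, 0, 0, 0, -1.5]
    - [-0.34, 0, 0, 0, 0, 0, -1]
    - [-0.34, 0, 0, 0, 0, 0, 0]

```text
time_s: 26.08
ee_pos: [557.5, -303.3, 32.0]
ee_rot: [-180.0, 0.0, 15.8]
force: [-1.2, 0.5, 0.6]
gripper_width: 30.1
gripper_force: 0.5
```

```bash
python3 -c "
from h import *
nut()"
```

```text
26.13 [ 557.54475071 -303.36678975   32.0246126 ] [-1.79972729e+02  3.77981005e-02  1.57753787e+01] F [-0.37156666  0.25113539  0.13904258] T [0.04324109 0.0838654  0.01180355] q6 44.645025885819216
0.83 [261.0, 246.8, 85.9, 116.2] [ 571.26545297 -294.48070054] turn mod180 deg 22.834963231411194
```

apply_moves:
  increments:
    - [-0.34, 0, 0, 0, 0, 0, -1.5]
    - [-0.34, 0, 0, 0, 0, 0, -1]
    - [-0.34, 0, 0, 0, 0, 0, 0]

```text
time_s: 26.43
ee_pos: [557.4, -303.3, 32.0]
ee_rot: [-180.0, 0.1, 13.2]
force: [-0.3, 0.8, 0.6]
gripper_width: 30.1
gripper_force: 1.8
```

apply_moves:
  increments:
    - [-0.34, 0, 0, 0, 0, 0, -1.5]
    - [-0.34, 0, 0, 0, 0, 0, -1]
    - [-0.34, 0, 0, 0, 0, 0, 0]

```text
time_s: 26.68
ee_pos: [557.3, -303.2, 32.0]
ee_rot: [-180.0, 0.1, 10.8]
force: [-1.9, 0.4, 0.9]
gripper_width: 30.1
gripper_force: 10.8
```

```bash
python3 -c "
from h import *
nut()"
```

```text
26.73 [ 557.31312767 -303.20463343   31.99776248] [-1.79965098e+02  7.58764731e-02  1.08128808e+01] F [-0.90192667  1.03803652  1.27428601] T [0.3173247  0.41976621 0.48050469] q6 49.62850478882871
0.66 [257.6, 245.6, 90.4, 114.3] [ 571.77250701 -295.28038916] turn mod180 deg 22.251633035126474
```

apply_moves:
  increments:
    - [-0.34, 0, 0, 0, 0, 0, 5]
    - [-0.34, 0, 0, 0, 0, 0, 5]
    - [-0.34, 0, 0, 0.02, 0, 0, 0]
    - [-0.34, 0, 0, 0.035, 0, 0, 0]
    - [-0.34, 0, 0, 0.03, 0, 0, 0]

```text
time_s: 27.2
ee_pos: [558.3, -303.7, 118.0]
ee_rot: [180.0, -0.0, 20.7]
force: [-0.1, -1.1, 0.3]
gripper_width: 30.4
gripper_force: 0.0
```

apply_moves:
  increments:
    - [-0.34, -0.02, 0, 0.02, 0, 0, 0]
    - [-0.34, -0.03, 0, 0.02, 0, 0, 0]
    - [-0.34, -0.03, 0, 0.02, 0, 0, 0]
    - [-0.34, 0, 0, 0, 0, 0, 0]

```text
time_s: 27.53
ee_pos: [475.9, -304.8, 181.8]
ee_rot: [179.7, -0.2, 20.6]
force: [0.1, 0.0, 0.7]
gripper_width: 30.0
gripper_force: 0.0
```

```bash
python3 -c "
from h import *
nut();keeper()
t=grab('side')
for q in ['wing_nut','die_plunger','crucible','stopper']: print(q,[(r['rect'],round(r['score'],2)) for r in finder.boxes_of(q,'side')[:2]])
"
```

```text
27.58 [ 477.75265697 -304.63009086  180.19000133] [179.69825476  -0.22385294  20.59165938] F [-0.29602894 -0.62627269 -0.2171125 ] T [ 0.03875666 -0.05950611 -0.00701592] q6 35.717536138705334
0.68 [324.3, 102.0, 44.7, 76.6] [ 558.64723332 -299.73385433] turn mod180 deg 33.40136870064393
27.6833 [ 478.60997002 -303.89472742  177.48692604] [ 1.79906242e+02 -1.03099192e-01  2.06699296e+01] [ 1.41603102 -0.59232966 -0.12897577] [-0.0403542  -0.02729831 -0.03584244]
0.94 [175.9, 47.2, 192.5, 121.1] [ 567.13211961 -222.59185794] [-0.13504396 -0.99083961] line ang -97.76116184355965 from pivot -95.81763816077438
wing_nut [([300.9, 246.3, 32.4, 24.2], 0.79)]
die_plunger []
crucible [([234.7, 284.2, 16.8, 16.4], 0.48)]
stopper [([263.8, 305.0, 21.0, 22.8], 0.84)]
```

```bash
python3 -c "
from workcell import env
print(env.job_done())"
```

```text
the job is handed in; nothing more can be done
None
```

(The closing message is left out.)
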